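# Load the spice ledge and close the row with the bookend

## Task

Slide the brass bookend well back along the rack's lower glass ledge to make room, then stand both white canisters upright on that ledge between end panel and bookend: the tall one next to the fixed end panel, the squat one beside it, neither hanging over the front edge. Finally slide the bookend gently up until you feel the row is closed, end panel, tall, squat and bookend touching with no gaps, and let go. Never knock a canister over or press hard on the row, and leave the other things on the counter where they are.

Things in the scene. Friction and masses are not known exactly. Their poses are not given: they have to be found in the camera images.
- rack: Fixed counter-top spice rack of brass and green glass. Origin on the counter under the middle of its lower ledge; y runs along the ledge, x to the back (away from the robot), z up; turned by up to 9 degrees. 400 mm long with ends, 350 mm high. Posts 10 mm thick at y = -170 and +176 mm: front ones (x = -28) only below the ledge, back ones (x = +41) full height.
- ledge (a point): Middle of the lower glass ledge's top, 100 mm above the counter, axes as the rack. The ledge is 70 mm deep (x -35 to +35 mm), 360 mm long, 10 mm thick, open at the front (-x); at the back a brass guard rail (x = +41, radius 3 mm, 25 mm above the ledge).
- panel (a point): Middle of the foot of the fixed brass end panel's inner face, on the ledge at its +y end (165 mm from ledge), axes as the rack. The panel is 90 mm high, 60 mm deep.
- overhang (a point): Middle of the lower front edge of the upper glass shelf, 185 mm above the ledge and 6 mm in front of its middle line; the shelf runs 46 mm back from here, over the whole length, with small jars fixed on it. An upright gripper does not fit below it: come in tilted from the front (-x).
- bookend (a joint): Brass bookend plate that slides along the ledge, 75 mm high, 6 mm thick, 60 mm deep, stiff to about 1.5 N and stays where left. The value in m is the clear gap between the end panel's inner face and the bookend's face: 0 = against the panel, 0.27 = fully back (towards -y). It starts at 0.03 to 0.08; the closed row measures about 0.116.
- bookend_tab (a point): Grip tab of the bookend: upright brass block in front of the ledge, 14 mm wide along y, 24 mm along x, 50 mm high. This point is its centre in x and y and 20 mm below its top; it lies 160 mm above the counter, 70 mm in front (-x) of the ledge's middle line and 13 mm behind (-y) the bookend's face. Pinch it across y and move it along the rack's y.
- tall: The tall canister: white ceramic cylinder with wooden lid, 54 mm diameter, 110 mm high (lid the top 18 mm, 48 mm diameter), about 0.24 kg. Origin at the centre of its underside, z up its axis.
- squat: The squat canister: white ceramic cylinder with wooden lid, 62 mm diameter, 75 mm high (lid the top 18 mm, 56 mm diameter), about 0.22 kg. Origin at the centre of its underside, z up its axis.
- bowl: Bystander: blue ceramic bowl, 110 mm wide, 45 mm high, on the counter in front of the rack. Leave alone.
- spoon: Bystander: wooden spoon lying on the counter, near the robot. Leave alone.
- mug: Bystander: terracotta mug, 76 mm wide, 85 mm high, left of the rack. Leave alone.
- oil: Bystander: amber glass oil bottle with cork, 60 mm wide, 200 mm high, right of the rack. Leave alone.
- tin: Bystander: plain steel can, 70 mm wide, 100 mm high, far right. Leave alone.
- jar: Bystander: empty glass jar with steel cap, 100 mm wide, 140 mm high, left of and behind the rack. Leave alone.
Not all that is in view belongs to the job. Leave any red look-alike of the squat alone.

How it is judged:
By the outcome, as a careful person would: the job done as asked, in the order asked, and still so for the second after the job is handed in, with the robot touching nothing.
It also fails if it takes over 70 s, if anything falls off the work surface, if the arm or the gripper's body presses on something with over 40 N, if the wrist force passes 120 N, or if a joint passes its speed limit or range.

## Robot

A 6-joint arm with a two-finger parallel gripper is mounted at the origin on the work surface. World frame = base frame: x ahead of the robot, y to its left, z up, the work surface at z = 0. Lengths are in m, angles in rad, forces in N, time in s.
With the tool pointing down it reaches from about 0.25 to 0.775 m from the base axis. Payload 4 kg.
Tool frame: the origin (TCP) lies at the very end of the fingers, on their centre line; the grasp point (between the pads) lies 19 mm behind it (robot.hold_point_z is the distance from the TCP to the grasp point, in m); z points along the fingers, y is the line along which they close (so a half turn about z gives the same grasp; the last joint's range is limited). The gripper opens to 94 mm and grips with 3 to 60 N. Pads are 16 mm wide; open, the fingers measure 119 mm over their backs; the gripper's body (75 mm by 177 mm) begins 78 mm behind the grasp point.
Start: joints at [-1.365, 0.087, 1.371, -0, 1.684, -0.103], TCP at [0.167, -0.524, 0.206] pointing down, gripper open.
Joint ranges: [-3.1, 3.1], [-0.76, 2.03], [0.27, 2.55], [-1.08, 4.22], [0.17, 2.65], [-2.57, 2.57]. Speed limits (rad/s): [2.79, 2.79, 3.14, 3.14, 3.14, 3.14].

## Interface

Orientations are given as [roll, pitch, yaw] about the fixed x, y, z axes, in that order (R = Rz(yaw) Ry(pitch) Rx(roll)).
In Python, from bench import robot gives the robot as it stands.
- The arm moves only by the tool carry_out, never from a script. Its argument "steps" is a list of rows, each a list of 3 entries, a list of its own where there are three numbers: the shift along the tool's x, y, z in m, then the turn about the tool's z in units of 10 degrees (1.0 is 10 degrees), then the closure, from -1 (fully open) to 1 (shut). In form: [[[tx, ty, tz], roll, jaw], ...]. A call has 1 to 10 rows; each row is the pose to reach, as a shift and turn from the pose commanded when the call began, along the tool's axes at that moment; what a row does not reach only later rows make up. A row lasts 1/8 s, in which the tool goes at most 62.5 mm and 10.7 degrees, less where a joint would pass 70% of its speed; a pose out of reach is approached as far as the arm can. A call with a gripper value outside its range is refused whole. The fingers move at their own pace and stop on an object; the grip force is fixed at half the most. Time passes only in rows, so rows that repeat a pose let the fingers close. It gives the time, the measured TCP pose, the force, the opening and the grip force at its end, in the units of the state.
- robot.get_obs(): the state, without advancing time (a new reading comes with each control period).
- robot.snapshot(name): name is "scene" or "top" or "wrist"; returns a dict with "image" (480x640x3 uint8, red, green, blue), "z_map" (480x640 float32, m along the optical axis (not along the pixel's ray), 0 where there is no reading), "mtx" (3x3 intrinsics, pixels), "R" (3x3) and "t" (3): a world point X has camera coordinates R X + t. Camera axes: x right, y down, z forward; pixel columns grow to the right and rows downward; lengths in m; the calibration is good to about 2 mm. A picture is of the moment at which its call begins.
- robot.close_job(): hands the job in; it is judged then, once.
The state is a dict: "time": time; "joint_positions": joint angles; "qvel": joint speeds; "joint_torque": joint torques, N m; "tool_pos": TCP position; "ee_rot": TCP orientation; "wrist_force": force on the tool from outside, world axes, zero at the start; "wrist_torque": the same for the moment, N m; "width": finger opening in m; "finger_force": force on a finger pad.
Only numpy, scipy, OpenCV 4.12 (cv2) and the standard library are available. Lean on these libraries where they do the work, as an engineer would, in place of code of your own. Each camera call takes 0.05 s, during which the arm holds its last target. There are 200 camera calls.

## Working session

There is one attempt and no reset: what is moved stays moved. The work goes in short steps, Python scripts to look and compute and a tool call to move; the robot and the scene stay as the last step left them, time stands still between calls to the robot, and variables do not carry over. Pictures are saved under pics/ and viewed, at most 10 in all, crops included, and the job is handed in when it is done.

Besides the shell and the picture viewer there is one more tool, called after ">>>" as name(argument=value, ...), one argument or row to a line, values as JSON. carry_out: Moves the arm, as the interface text tells. Its arguments: {"type":"object","properties":{"steps":{"type":"array","items":{"type":"array"}}},"required":["steps"]}

```bash
ls; mkdir -p pics; cat > h.py <<'E'
import numpy as np, cv2, pickle
from bench import robot
def snap(n,f=None):
    s=robot.snapshot(n)
    if f: cv2.imwrite(f'pics/{f}.png',s['image'][:,:,::-1]); pickle.dump(s,open(f'pics/{f}.pkl','wb'))
    return s
def pts(s):
    z=s['z_map'];v,u=np.mgrid[0:480,0:640];K=s['mtx']
    P=np.stack([(u-K[0,2])/K[0,0]*z,(v-K[1,2])/K[1,1]*z,z],-1)
    W=(P-s['t'])@s['R']; W[z==0]=np.nan
    return W
E
python3 - <<'E'
from h import *
for n in('scene','top'):
    s=snap(n,n); print(n,s['mtx'].tolist(),(-s['R'].T@s['t']).round(3),s['R'].round(2).tolist())
o=robot.get_obs()
for k in o: print(k,np.round(o[k],3))
a=cv2.imread('pics/scene.png')
E
```

```text
pics
scene [[553.1415895261201, 0.0, 315.8607560622628], [0.0, 553.1415895261201, 240.12827188215397], [0.0, 0.0, 1.0]] [0.977 0.793 1.474] [[-0.87, 0.49, -0.01], [0.41, 0.71, -0.57], [-0.27, -0.5, -0.82]]
top [[480.6375573857817, 0.0, 313.81063225344246], [0.0, 480.6375573857817, 240.63729021279383], [0.0, 0.0, 1.0]] [ 0.469 -0.013  1.323] [[-0.02, -1.0, -0.01], [-1.0, 0.02, -0.09], [0.09, 0.0, -1.0]]
time 0.1
joint_positions [-1.365  0.088  1.372 -0.     1.684 -0.103]
qvel [ 0.    -0.002 -0.004 -0.001  0.002  0.001]
joint_torque [ 2.0000e-03 -3.4125e+01 -3.0330e+01  7.2000e-02  3.0000e-02 -0.0000e+00]
tool_pos [ 0.167 -0.524  0.204]
ee_rot [-3.14  -0.     0.309]
wrist_force [-0.374 -0.592 -0.219]
wrist_torque [ 0.024  0.014 -0.015]
finger_force 0.0
width 0.094
```

View pics/scene.png

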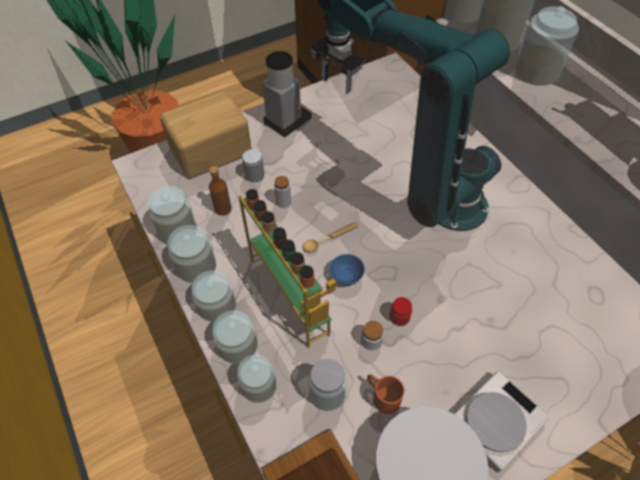

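View pics/top.png

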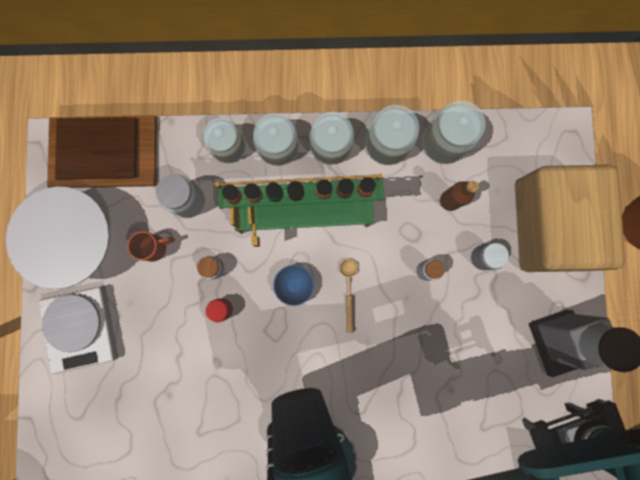

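The scene shows wooden-lidded canisters at (282,190) and (372,335) and a red one at (401,311). In the top view these are at (433,268), (210,267) and (218,310). The rack runs along columns 215–383, with the tab near (255,240). Next I'll measure their heights and positions.

```bash
cat > m.py <<'E'
from h import *
print([a for a in dir(robot) if a[0]!='_'])
for n in('scene','top'):
    s=pickle.load(open(f'pics/{n}.pkl','rb')); W=pts(s); I=s['image']
    hsv=cv2.cvtColor(I,cv2.COLOR_RGB2HSV)
    for nm,(u,v) in {'scene':{'A':(282,183),'B':(373,328),'red':(401,303),'tab':(331,287)},'top':{'A':(433,268),'B':(209,266),'red':(218,309),'tab':(256,243)}}[n].items():
        w=W[v-12:v+13,u-12:u+13].reshape(-1,3); w=w[~np.isnan(w[:,0])]
        top=np.percentile(w[:,2],97); k=w[w[:,2]>top-.008]
        print(n,nm,'top',top.round(3),'mid',((k.max(0)+k.min(0))/2).round(4),'ext',np.ptp(k,axis=0).round(3),len(k))
    # green glass by height
    g=(hsv[...,0]>50)&(hsv[...,0]<85)&(hsv[...,1]>120)&(W[...,0]>.4)&(W[...,2]<.4)&(W[...,2]>.05)
    for lo,hi in((.09,.12),(.27,.32)):
        k=W[g&(W[...,2]>lo)&(W[...,2]<hi)]
        if len(k)<20: continue
        r=cv2.minAreaRect((k[:,:2]*1000).astype(np.float32)); print(n,'green',lo,len(k),r,np.median(k[:,2]),cv2.boxPoints(r).round(0).tolist())
    y=(hsv[...,0]>12)&(hsv[...,0]<32)&(hsv[...,1]>130)&(W[...,0]>.5)&(W[...,2]>.11)
    c,lab,st,ce=cv2.connectedComponentsWithStats(y.astype(np.uint8))
    for i in range(1,c):
        if st[i,4]>12: k=W[lab==i]; print(n,'brass',ce[i].round(),st[i,4],k.min(0).round(3),k.max(0).round(3))
s=pickle.load(open('pics/scene.pkl','rb'))['image']
t=pickle.load(open('pics/top.pkl','rb'))['image']
c=np.hstack([cv2.resize(s[170:360,220:420][:,:,::-1],(400,380),interpolation=2),cv2.resize(t[165:355,195:395][:,:,::-1],(400,380),interpolation=2)])
cv2.imwrite('pics/crop1.png',c)
E
python3 m.py
```

```text
['IKError', 'close_job', 'get_obs', 'hold_point_z', 'snapshot']
scene A top 0.113 mid [ 0.5018 -0.3076  0.1114] ext [0.048 0.05  0.014] 124
scene B top 0.078 mid [0.52   0.2744 0.077 ] ext [0.054 0.056 0.014] 260
scene red top 0.078 mid [0.4092 0.252  0.0762] ext [0.054 0.054 0.012] 246
scene tab top 0.212 mid [0.643  0.1932 0.287 ] ext [0.01  0.013 0.019] 19
scene green 0.09 333 ((695.5621948242188, -1381.9605712890625), (197.596435546875, 401.2903137207031), 82.35689544677734) 0.10566733864870678 [[484.0, -1453.0], [881.0, -1507.0], [908.0, -1311.0], [510.0, -1257.0]]
scene green 0.27 224 ((662.1840209960938, -640.1345825195312), (260.5790100097656, 1653.5145263671875), 8.153253555297852) 0.2878733532701344 [[416.0, 160.0], [650.0, -1477.0], [908.0, -1440.0], [674.0, 197.0]]
scene brass [172. 109.] 13 [ 0.675 -0.758  0.157] [ 0.718 -0.74   0.17 ]
scene brass [217. 183.] 232 [ 0.672 -0.397  0.11 ] [ 0.72  -0.351  0.206]
scene brass [303. 289.] 1060 [ 0.566 -0.152  0.111] [0.701 0.204 0.323]
top A top 0.114 mid [ 0.4984 -0.3111  0.1116] ext [0.046 0.048 0.012] 275
top B top 0.078 mid
[... 243 characters left out ...]
723144531), (5.198761463165283, 206.51063537597656), 1.9741945266723633) 0.29199745976544567 [[639.0, 111.0], [646.0, -96.0], [652.0, -96.0], [645.0, 111.0]]
top brass [372. 176.] 43 [ 0.684 -0.152  0.301] [ 0.697 -0.11   0.349]
top brass [347. 177.] 31 [ 0.683 -0.103  0.311] [ 0.693 -0.063  0.348]
top brass [299. 180.] 104 [ 0.678 -0.059  0.313] [0.691 0.092 0.348]
top brass [253. 182.] 29 [0.677 0.096 0.313] [0.686 0.135 0.347]
top brass [225. 184.] 59 [0.676 0.139 0.31 ] [0.687 0.198 0.348]
top brass [472. 184.] 17 [ 0.688 -0.395  0.195] [ 0.698 -0.378  0.203]
top brass [252. 227.] 134 [0.562 0.127 0.14 ] [0.656 0.149 0.184]
top brass [232. 216.] 59 [0.613 0.182 0.169] [0.652 0.188 0.194]
```

View pics/crop1.png

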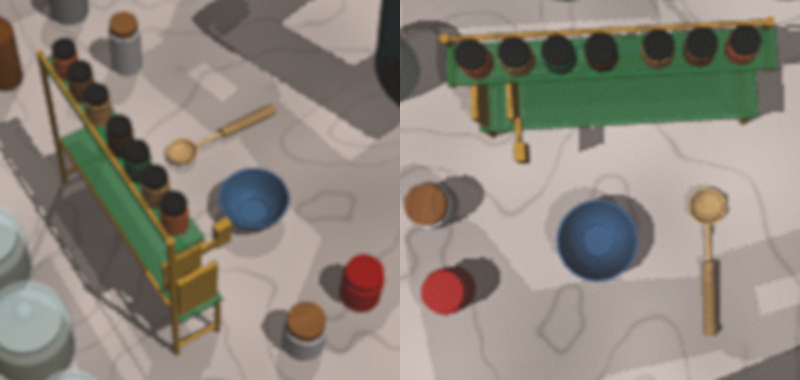

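A at (433,268) top / (282,190) scene is 110 mm high, so it is the tall one. B at (210,267) / (372,335) is 75 mm high with a wooden lid, so it is the squat one. The red look-alike is at (218,310), and the tab is at (256,243). The moves can't tilt the tool directly, so I'll first lift towards the reach limit near the tall canister and see how the arm resolves a pose it can't reach.

>>> carry_out(
  steps=[
    [[0.03, -0.01, -0.06], 0, -1],
    [[0.07, -0.025, -0.12], 0, -1],
    [[0.11, -0.04, -0.18], 0, -1],
    [[0.14, -0.05, -0.24], 0, -1],
    [[0.18, -0.06, -0.3], 0, -1],
    [[0.21, -0.075, -0.36], 0, -1],
    [[0.25, -0.085, -0.42], 0, -1],
    [[0.28, -0.095, -0.48], 0, -1],
    [[0.31, -0.11, -0.54], 0, -1],
    [[0.33, -0.115, -0.6], 0, -1],
  ],
)

```text
time: 1.35
tool_pos: [0.3281, -0.2679, 0.6339]
ee_rot: [-3.137, -0.003, 0.31]
wrist_force: [-0.5, 0.0, -0.7]
width: 0.0937
finger_force: 0.0
```

```bash
python3 - <<'E'
from h import *
o=robot.get_obs()
for k in('time','joint_positions','tool_pos','ee_rot'): print(k,np.round(o[k],3))
# ledge front edge in top view, ray cast to z=.1
s=pickle.load(open('pics/top.pkl','rb')); I=s['image'];hsv=cv2.cvtColor(I,cv2.COLOR_RGB2HSV)
g=(hsv[...,0]>50)&(hsv[...,0]<85)&(hsv[...,1]>120)
K=s['mtx'];C=-s['R'].T@s['t']
def ray(u,v,z):
    d=s['R'].T@np.linalg.inv(K)@np.array([u,v,1.]); return C+d*(z-C[2])/d[2]
cols=[u for u in range(262,375)]
L=[]
for u in cols:
    vs=np.where(g[200:240,u])[0]
    if len(vs): L.append(ray(u,200+vs.max()+.5,.098))
L=np.array(L); p=np.polyfit(L[:,1],L[:,0],1); r=L[:,0]-np.polyval(p,L[:,1]); L=L[abs(r)<.004];p=np.polyfit(L[:,1],L[:,0],1)
print('front edge x=%.4f*y+%.4f'%tuple(p),len(L))
W=pts(s)
m=(W[...,2]>.34)&(W[...,0]>.66)&(W[...,0]<.72)&(W[...,1]>-.2)&(W[...,1]<.22);k=W[m];
q=np.polyfit(k[:,1],k[:,0],1);print('rail',q,k[:,1].min(),k[:,1].max())
row=g[205:225];u=np.where(g[215])[0];print(u.min(),u.max(),ray(u.min(),215,.1),ray(u.max(),215,.1))
E
```

```text
time 1.35
joint_positions [-0.823  0.216  0.274  0.01   2.654  0.448]
tool_pos [ 0.328 -0.268  0.634]
ee_rot [-3.137e+00 -3.000e-03  3.100e-01]
front edge x=-0.0287*y+0.6772 54
rail [-0.01649494  0.66978772] -0.13563124361092124 0.1782311349422438Traceback (most recent call last):
  File "<stdin>", line 20, in <module>
    return umr_minimum(a, axis, None, out, keepdims, initial, where)
ValueError: zero-size array to reduction operation minimum which has no identity
```

Tilt stays locked, even against the joint limits, so I have to work upright. I'll grip each canister off-centre with the pads' leading edges, set it on the ledge's front, then push it back with the fingertips in front of the overhang. Next I'll refine the rack pose.

```bash
python3 - <<'E'
from h import *
s=pickle.load(open('pics/top.pkl','rb')); I=s['image'];hsv=cv2.cvtColor(I,cv2.COLOR_RGB2HSV)
print(hsv[190:236:3,300].tolist())
K=s['mtx'];C=-s['R'].T@s['t']
def ray(u,v,z):
    d=s['R'].T@np.linalg.inv(K)@np.array([u,v,1.]); return C+d*(z-C[2])/d[2]
g=(hsv[...,0]>45)&(hsv[...,0]<90)&(hsv[...,1]>90)
L=[]
for u in range(265,370):
    vs=np.where(g[205:240,u])[0]
    if len(vs): L.append(ray(u,205+vs.max()+.5,.095))
L=np.array(L);r=L[:,0]-np.median(L[:,0]);L=L[abs(r)<.012];p=np.polyfit(L[:,1],L[:,0],1);print('front',p,len(L),np.std(L[:,0]-np.polyval(p,L[:,1])))
for v in(212,216,220):
    u=np.where(g[v])[0]; u=u[(u>200)&(u<400)]
    if len(u): print(v,u.min(),u.max(),ray(u.min()-.5,v,.1).round(4),ray(u.max()+.5,v,.1).round(4))
W=pts(s); y=(hsv[...,0]>12)&(hsv[...,0]<32)&(hsv[...,1]>130)
c,lab=cv2.connectedComponents((y&(W[...,0]>.5)&(W[...,2]>.11)).astype(np.uint8))
for (u,v) in((252,227),(232,216)):
    l=np.bincount(lab[v-4:v+5,u-4:u+5].ravel())[1:].argmax()+1
    k=W[lab==l]
    for b in(.56,.59,.60,.61,.62,.63,.64):
        q=k[(k[:,0]>b)&(k[:,0]<b+.01)]
        if len(q): print((u,v),b,q[:,1].min().round(4),q[:,1].max().round(4),q[:,2].max().round(3))
E
```

```text
[[60, 6, 41], [30, 20, 38], [12, 87, 50], [46, 80, 54], [66, 124, 107], [66, 110, 104], [66, 104, 105], [67, 111, 106], [67, 107, 107], [65, 109, 110], [66, 104, 113], [66, 104, 113], [64, 84, 124], [11, 24, 203], [11, 24, 205], [11, 25, 205]]
front [-0.03292042  0.61700254] 105 0.0009288669748627833
212 239 371 [0.6547 0.1837 0.1   ] [ 0.6477 -0.1578  0.1   ]
216 240 372 [0.6443 0.1811 0.1   ] [ 0.6373 -0.16    0.1   ]
220 240 372 [0.6339 0.1812 0.1   ] [ 0.627  -0.1597  0.1   ]
(252, 227) 0.56 0.1272 0.1366 0.183
(252, 227) 0.59 0.1375 0.1394 0.157
(252, 227) 0.6 0.136 0.1401 0.156
(252, 227) 0.61 0.1366 0.1461 0.178
(252, 227) 0.62 0.1429 0.1467 0.182
(252, 227) 0.63 0.143 0.1469 0.178
(252, 227) 0.64 0.1435 0.1488 0.18
(232, 216) 0.61 0.182 0.1874 0.192
(232, 216) 0.62 0.1821 0.1877 0.193
(232, 216) 0.63 0.1824 0.1876 0.193
(232, 216) 0.64 0.1827 0.1877 0.194
```

```bash
cat >> h.py <<'E'
from scipy.spatial.transform import Rotation as Ro
O=np.array([.649,.0175,0.]);TH=.031
def rw(x,y,z=0.): c,s_=np.cos(TH),np.sin(TH); return O+np.array([c*x-s_*y,s_*x+c*y,z])
def wr(p): d=np.array(p)-O; c,s_=np.cos(TH),np.sin(TH); return np.array([c*d[0]+s_*d[1],-s_*d[0]+c*d[1],d[2]])
def to(p,yaw=TH):
    o=robot.get_obs(); R=Ro.from_euler('xyz',o['ee_rot']).as_matrix()
    print('shift',(R.T@(np.array(p)-o['tool_pos'])).round(4),'roll',round(np.degrees(o['ee_rot'][2]-yaw)/10,3),'| t %.2f tcp rack'%o['time'],wr(o['tool_pos']).round(4),'F',np.round(o['wrist_force'],1),'w',round(float(o['width']),4))
E
python3 - <<'E'
from h import *
print('tab rack',wr([.5734,.1335,.16]),'tall',wr([.500,-.309,0]),'squat',wr([.519,.272,0]))
to([.5745,.134,.26])
E
```

```text
tab rack [-0.07196825  0.11828749  0.16      ] tall [-0.15904829 -0.32172487  0.        ] squat [-0.1220493   0.25840708  0.        ]
shift [ 0.3559 -0.3059  0.3765] roll 1.596 | t 1.35 tcp rack [-0.3296 -0.2753  0.6339] F [-0.5  0.  -0.7] w 0.0937
```

>>> carry_out(
  steps=[
    [[0.036, -0.03, 0.038], 0.16, -1],
    [[0.071, -0.061, 0.075], 0.32, -1],
    [[0.107, -0.092, 0.113], 0.5, -1],
    [[0.142, -0.122, 0.151], 0.65, -1],
    [[0.178, -0.153, 0.188], 0.8, -1],
    [[0.214, -0.184, 0.226], 1.0, -1],
    [[0.249, -0.214, 0.264], 1.1, -1],
    [[0.285, -0.245, 0.301], 1.3, -1],
    [[0.32, -0.275, 0.339], 1.45, -1],
    [[0.356, -0.306, 0.376], 1.6, -1],
  ],
)

```text
time: 2.6
tool_pos: [0.5747, 0.1344, 0.2575]
ee_rot: [-3.134, 0.001, 0.028]
wrist_force: [0.5, -0.4, -0.3]
width: 0.0941
finger_force: 0.0
```

```bash
python3 - <<'E'
from h import *
to([.5745,.134,.141]); s=snap('wrist','w1'); print((-s['R'].T@s['t']).round(3))
E
```

```text
shift [-0.      0.0012  0.1165] roll -0.016 | t 2.60 tcp rack [-0.0707  0.1191  0.2575] F [ 0.5 -0.4 -0.3] w 0.0941
[0.651 0.136 0.437]
```

View pics/w1.png

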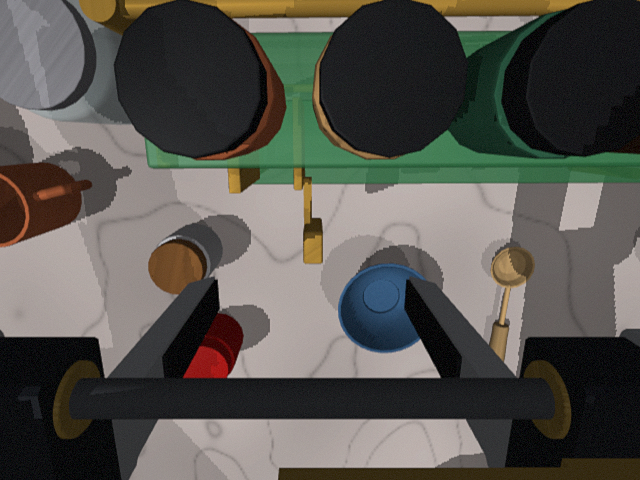

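The picture shows the tab at (313,240) straight below the fingers, the squat at (178,267), the red look-alike at (215,345) and the bowl at (383,308).

>>> carry_out(
  steps=[
    [[0, 0.001, 0.06], 0, -1],
    [[0, 0.001, 0.116], 0, -1],
    [[0, 0.001, 0.116], 0, 1],
    [[0, 0.001, 0.116], 0, 1],
    [[0, 0.001, 0.116], 0, 1],
    [[0, 0.001, 0.116], 0, 1],
  ],
)

```text
time: 3.4
tool_pos: [0.5761, 0.1331, 0.1469]
ee_rot: [-3.133, -0.005, 0.029]
wrist_force: [0.6, -0.5, -0.5]
width: 0.0571
finger_force: 0.0
```

```bash
python3 - <<'E'
from h import *
to([.5745,.134,.141]); print(robot.get_obs()['finger_force'])
E
```

```text
shift [-0.0016 -0.0009  0.0059] roll -0.009 | t 3.40 tcp rack [-0.0693  0.1178  0.1469] F [ 0.6 -0.5 -0.5] w 0.0571
0.0
```

>>> carry_out(
  steps=[
    [[0, 0, 0], 0, 1],
    [[0, 0, 0], 0, 1],
    [[0, 0, 0], 0, 1],
    [[0, 0, 0], 0, 1],
    [[0, 0, 0], 0, 1],
    [[0, 0, 0], 0, 1],
  ],
)

```text
time: 4.15
tool_pos: [0.5743, 0.133, 0.1436]
ee_rot: [-3.134, 0.0, 0.03]
wrist_force: [-0.2, 2.3, -0.5]
width: 0.014
finger_force: 30.0
```

Gripped at 14 mm with 30 N. Sliding back.

>>> carry_out(
  steps=[
    [[0, 0.02, 0], 0, 1],
    [[0, 0.045, 0], 0, 1],
    [[0, 0.07, 0], 0, 1],
    [[0, 0.095, 0], 0, 1],
    [[0, 0.12, 0], 0, 1],
    [[0, 0.145, 0], 0, 1],
    [[0, 0.17, 0], 0, 1],
    [[0, 0.195, 0], 0, 1],
    [[0, 0.212, 0], 0, 1],
    [[0, 0.212, 0], 0, 1],
  ],
)

```text
time: 5.4
tool_pos: [0.5815, -0.0813, 0.1435]
ee_rot: [-3.137, -0.003, 0.027]
wrist_force: [1.3, -1.2, 5.0]
width: 0.0139
finger_force: 30.0
```

```bash
python3 - <<'E'
from h import *
print(wr(robot.get_obs()['tool_pos']))
# refine tall/squat centres: lid top circle in top view + scene
for n in('scene','top'):
    s=pickle.load(open(f'pics/{n}.pkl','rb'));K=s['mtx'];C=-s['R'].T@s['t'];h=cv2.cvtColor(s['image'],cv2.COLOR_RGB2HSV)
    W=pts(s)
    for nm,z,(u,v) in(('tall',.11,dict(scene=(282,183),top=(433,268))[n]),('squat',.075,dict(scene=(373,328),top=(209,266))[n])):
        m=(W[...,2]>z-.004)&(h[...,1]>70)&(h[...,0]<25); B=np.zeros_like(m);B[v-16:v+17,u-16:u+17]=1;m&=B
        c,_=max(((x,0) for x in cv2.findContours(m.astype(np.uint8),0,1)[0]),key=lambda t:cv2.contourArea(t[0]))
        (cu,cv_),_,_=e=cv2.fitEllipse(c)
        d=s['R'].T@np.linalg.inv(K)@np.array([cu,cv_,1.]);print(n,nm,(C+d*(z-C[2])/d[2]).round(4),np.round(e[1],1))
r=rw; yaw=TH-np.pi
t=np.array([.4995,-.309])
to([.4995-.015,-.309,.2],yaw=TH)
E
```

```text
[-0.07051626 -0.09669091  0.14353912]
scene tall [ 0.5028 -0.3064  0.11  ] [10. 13.]
scene squat [0.5209 0.2746 0.075 ] [17.4 18.5]
top tall [ 0.4982 -0.3113  0.11  ] [17.7 17.8]
top squat [0.5167 0.2699 0.075 ] [19.5 20.6]
shift [-0.103   0.2247 -0.0579] roll -0.021 | t 5.40 tcp rack [-0.0705 -0.0967  0.1435] F [ 1.3 -1.2  5. ] w 0.0139
```

>>> carry_out(
  steps=[
    [[0, 0, 0], 0, -1],
    [[0, 0, 0], 0, -1],
    [[-0.01, 0, -0.06], 0, -1],
    [[-0.03, 0.03, -0.1], -1, -1],
    [[-0.05, 0.07, -0.12], -2, -1],
    [[-0.07, 0.11, -0.12], -3, -1],
    [[-0.09, 0.15, -0.12], -4, -1],
    [[-0.1, 0.19, -0.11], -5, -1],
    [[-0.102, 0.225, -0.1], -6, -1],
    [[-0.102, 0.225, -0.09], -7, -1],
  ],
)

```text
time: 6.65
tool_pos: [0.4845, -0.3088, 0.2283]
ee_rot: [-3.136, -0.008, 1.254]
wrist_force: [-0.6, 0.8, 0.2]
width: 0.0938
finger_force: 0.0
```

>>> carry_out(
  steps=[
    [[0, 0, 0], -1, -1],
    [[0, 0, 0], -2, -1],
    [[0, 0, 0], -3, -1],
    [[0, 0, 0], -4, -1],
    [[0, 0, 0], -5, -1],
    [[0, 0, 0], -6, -1],
    [[0, 0, 0], -7, -1],
    [[0, 0, 0], -8, -1],
    [[0, 0, 0], -9, -1],
    [[0, 0, 0], -10, -1],
  ],
)

```text
time: 7.9
tool_pos: [0.4852, -0.3063, 0.2292]
ee_rot: [3.132, -0.004, 3.003]
wrist_force: [0.5, 0.7, -0.5]
width: 0.094
finger_force: 0.0
```

```bash
python3 - <<'E'
from h import *
s=snap('wrist','w2'); print((-s['R'].T@s['t']).round(3))
to([.4855,-.309,.026],yaw=TH+np.pi); to([.4855,-.309,.026],yaw=TH-np.pi)
E
```

```text
[ 0.41  -0.297  0.409]
shift [-0.0013 -0.0044  0.2032] roll -0.95 | t 7.95 tcp rack [-0.1737 -0.3187  0.2293] F [0.4 0.1 0.4] w 0.094
shift [-0.0013 -0.0044  0.2032] roll 35.05 | t 7.95 tcp rack [-0.1737 -0.3187  0.2293] F [0.4 0.1 0.4] w 0.094
```

View pics/w2.png

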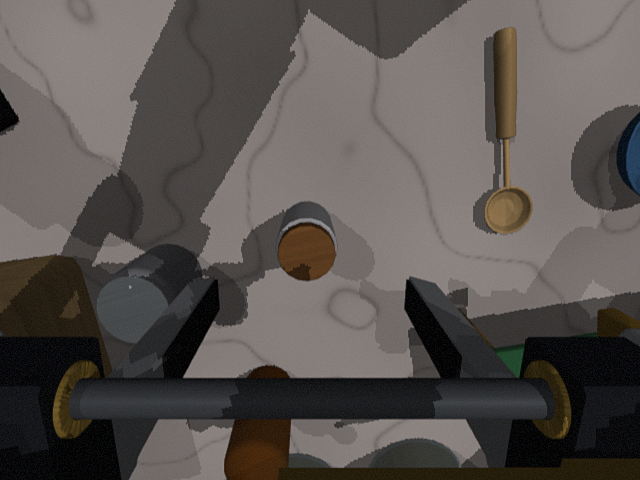

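The lid of the tall canister is at (306,251), between the open fingers. I'll work out its centre from this view.

```bash
cat >> h.py <<'E'
def lid(s,z,u0,v0,r=60):
    h=cv2.cvtColor(s['image'],cv2.COLOR_RGB2HSV); m=((h[...,1]>90)&(h[...,0]<20)).astype(np.uint8)
    W=pts(s); m&=(abs(W[...,2]-z)<.008).astype(np.uint8)
    B=np.zeros_like(m);B[v0-r:v0+r,u0-r:u0+r]=1
    c=max(cv2.findContours(m&B,0,1)[0],key=cv2.contourArea); e=cv2.fitEllipse(c)
    d=s['R'].T@np.linalg.inv(s['mtx'])@np.array([*e[0],1.]);C=-s['R'].T@s['t'];p=C+d*(z-C[2])/d[2]
    print('lid px',np.round(e[0],1),np.round(e[1],1),'world',p.round(4),'rack',wr(p).round(4)); return p
E
python3 - <<'E'
from h import *
s=pickle.load(open('pics/w2.pkl','rb')); p=lid(s,.11,306,251)
c=p+ [0,0,0]; g=c-np.array([np.cos(TH),np.sin(TH),0])*.014; g[2]=.026; to(g,yaw=TH+np.pi)
E
```

```text
lid px [306.1 252. ] [55.2 56.7] world [ 0.4984 -0.3112  0.11  ] rack [-0.1608 -0.3239  0.11  ]
shift [-0.0005 -0.0072  0.2032] roll -0.95 | t 7.95 tcp rack [-0.1737 -0.3187  0.2293] F [0.4 0.1 0.4] w 0.094
```

>>> carry_out(
  steps=[
    [[0, -0.007, 0.03], -0.95, -1],
    [[0, -0.007, 0.09], -0.95, -1],
    [[0, -0.007, 0.15], -0.95, -1],
    [[0, -0.007, 0.203], -0.95, -1],
    [[0, -0.007, 0.203], -0.95, 1],
    [[0, -0.007, 0.203], -0.95, 1],
    [[0, -0.007, 0.203], -0.95, 1],
    [[0, -0.007, 0.203], -0.95, 1],
    [[0, -0.007, 0.203], -0.95, 1],
    [[0, -0.007, 0.203], -0.95, 1],
  ],
)

```text
time: 9.2
tool_pos: [0.4852, -0.3127, 0.0293]
ee_rot: [3.134, 0.002, -3.121]
wrist_force: [-1.1, 1.9, 6.2]
width: 0.0512
finger_force: 29.0
```

```bash
python3 - <<'E'
from h import *
s=snap('wrist','w3'); p=lid(s,.11,306,340,130)
to(p,yaw=TH+np.pi);print(robot.get_obs()['finger_force'])
E
```

```text
lid px [311.7 443.1] [ 52.2 183.1] world [ 0.5009 -0.3124  0.11  ] rack [-0.1583 -0.3251  0.11  ]
shift [-0.0159  0.0006 -0.0807] roll -36.057 | t 9.25 tcp rack [-0.174  -0.325   0.0293] F [-1.   3.5  6.6] w 0.0515
29.037185311317444
```

>>> carry_out(
  steps=[
    [[0, 0, -0.02], 0, 1],
    [[0, 0, -0.06], 0, 1],
    [[0, 0.01, -0.11], 0, 1],
    [[0, 0.04, -0.15], 0, 1],
    [[0, 0.09, -0.15], 0, 1],
    [[0, 0.14, -0.15], 0, 1],
    [[0, 0.19, -0.15], 0, 1],
    [[0, 0.24, -0.15], 0, 1],
    [[0, 0.29, -0.15], 0, 1],
    [[-0.01, 0.34, -0.15], 0, 1],
  ],
)

```text
time: 10.5
tool_pos: [0.4865, 0.0274, 0.1795]
ee_rot: [3.134, -0.001, -3.121]
wrist_force: [-0.0, -0.2, -2.4]
width: 0.0512
finger_force: 28.9
```

>>> carry_out(
  steps=[
    [[-0.02, 0.04, 0], 0, 1],
    [[-0.03, 0.08, 0], 0, 1],
    [[-0.05, 0.11, 0], 0, 1],
    [[-0.06, 0.12, 0], 0, 1],
    [[-0.06, 0.12, 0.01], 0, 1],
    [[-0.06, 0.12, 0.01], 0, 1],
  ],
)

```text
time: 11.25
tool_pos: [0.5435, 0.1461, 0.1689]
ee_rot: [3.135, -0.004, -3.122]
wrist_force: [-0.0, -1.3, -2.1]
width: 0.051
finger_force: 29.0
```

```bash
python3 - <<'E'
from h import *
to(rw(-.05,.134,.141),yaw=TH+np.pi);print(robot.get_obs()['finger_force'],robot.get_obs()['ee_rot'])
s=snap('top','t2');snap('scene','s2')
a=s['image'][150:300,190:350];b=pickle.load(open('pics/s2.pkl','rb'))['image'][215:365,260:420]
cv2.imwrite('pics/c2.png',np.hstack([cv2.resize(x[:,:,::-1],(400,375),interpolation=2) for x in(a,b)]))
E
```

```text
shift [-0.0516  0.0026  0.0277] roll -36.065 | t 11.25 tcp rack [-0.1015  0.1318  0.1689] F [-0.  -1.3 -2.1] w 0.051
28.965518474578857 [ 3.13515597 -0.00416088 -3.12201827]
```

View pics/c2.png

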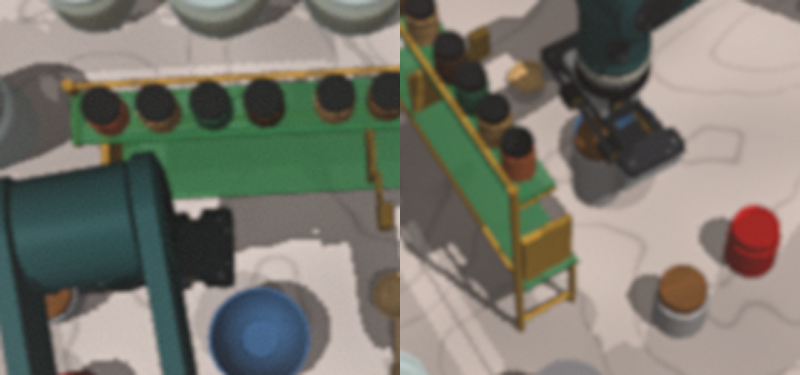

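The bookend is well back (tab at (383,215) in the crop), and the tall canister hangs upright in front of the ledge. I'll edge in by feel.

>>> carry_out(
  steps=[
    [[-0.02, 0.002, 0.01], 0, 1],
    [[-0.035, 0.002, 0.02], 0, 1],
    [[-0.045, 0.002, 0.028], 0, 1],
    [[-0.049, 0.002, 0.028], 0, 1],
    [[-0.051, 0.002, 0.028], 0, 1],
    [[-0.051, 0.002, 0.028], 0, 1],
  ],
)

```text
time: 12.1
tool_pos: [0.5958, 0.1508, 0.1434]
ee_rot: [3.134, 0.001, -3.121]
wrist_force: [0.3, 0.6, -2.7]
width: 0.0513
finger_force: 29.0
```

```bash
python3 - <<'E'
from h import *
to(rw(-.046,.135,.132),yaw=TH+np.pi)
E
```

```text
shift [-0.003   0.0001  0.0114] roll -36.058 | t 12.10 tcp rack [-0.049   0.1349  0.1434] F [ 0.3  0.6 -2.7] w 0.0513
```

>>> carry_out(
  steps=[
    [[-0.002, 0, 0], 0, 1],
    [[-0.003, 0, 0], 0, 1],
    [[-0.003, 0, 0], 0, 1],
  ],
)

```text
time: 12.48
tool_pos: [0.5987, 0.1508, 0.1429]
ee_rot: [3.134, -0.0, -3.121]
wrist_force: [1.5, 0.4, -3.4]
width: 0.051
finger_force: 29.0
```

>>> carry_out(
  steps=[
    [[-0.001, 0, 0], 0, 1],
    [[-0.002, 0, 0], 0, 1],
    [[-0.002, 0, 0], 0, 1],
  ],
)

```text
time: 12.85
tool_pos: [0.6008, 0.1508, 0.1428]
ee_rot: [3.134, -0.0, -3.121]
wrist_force: [-0.5, -0.4, -3.4]
width: 0.0515
finger_force: 29.0
```

>>> carry_out(
  steps=[
    [[-0.001, 0, 0], 0, 1],
    [[-0.002, 0, 0], 0, 1],
    [[-0.002, 0, 0], 0, 1],
  ],
)

```text
time: 13.22
tool_pos: [0.6028, 0.1508, 0.1428]
ee_rot: [3.134, -0.0, -3.121]
wrist_force: [0.1, 0.8, -2.4]
width: 0.051
finger_force: 29.0
```

>>> carry_out(
  steps=[
    [[0, 0, 0.006], 0, 1],
    [[0, 0, 0.01], 0, 1],
    [[0, 0, 0.012], 0, 1],
    [[0, 0, 0.0125], 0, 1],
    [[0, 0, 0.0125], 0, 1],
  ],
)

```text
time: 13.85
tool_pos: [0.6027, 0.1509, 0.1304]
ee_rot: [3.134, -0.0, -3.121]
wrist_force: [0.2, -0.1, -2.5]
width: 0.051
finger_force: 29.0
```

>>> carry_out(
  steps=[
    [[0, 0, 0.001], 0, 1],
    [[0, 0, 0.001], 0, 1],
  ],
)

```text
time: 14.1
tool_pos: [0.6027, 0.151, 0.1294]
ee_rot: [3.134, -0.0, -3.121]
wrist_force: [-0.4, 0.3, -2.6]
width: 0.0516
finger_force: 29.0
```

>>> carry_out(
  steps=[
    [[0, 0, 0.001], 0, 1],
    [[0, 0, 0.001], 0, 1],
  ],
)

```text
time: 14.35
tool_pos: [0.6028, 0.151, 0.1294]
ee_rot: [3.134, 0.001, -3.121]
wrist_force: [-1.6, 0.1, 2.0]
width: 0.0512
finger_force: 29.2
```

>>> carry_out(
  steps=[
    [[0, 0, 0.001], 0, 1],
    [[0, 0, 0.001], 0, 1],
  ],
)

```text
time: 14.6
tool_pos: [0.6028, 0.151, 0.1293]
ee_rot: [3.134, 0.001, -3.121]
wrist_force: [-4.1, 0.3, 6.1]
width: 0.0512
finger_force: 29.4
```

>>> carry_out(
  steps=[
    [[0, 0, 0.001], 0, 1],
    [[0, 0, 0.001], 0, 1],
  ],
)

```text
time: 14.85
tool_pos: [0.6029, 0.151, 0.1293]
ee_rot: [3.134, 0.002, -3.121]
wrist_force: [-4.2, 0.6, 8.1]
width: 0.0512
finger_force: 29.5
```

>>> carry_out(
  steps=[
    [[0, 0, -0.003], 0, 1],
    [[0, 0, -0.003], 0, -0.32],
    [[0, 0, -0.003], 0, -0.32],
    [[0, 0, -0.003], 0, -0.32],
    [[0.01, 0, -0.003], 0, -0.32],
    [[0.03, 0, -0.003], 0, -0.32],
    [[0.05, 0, -0.003], 0, -0.32],
  ],
)

```text
time: 15.72
tool_pos: [0.5516, 0.1499, 0.1292]
ee_rot: [3.134, -0.001, -3.121]
wrist_force: [-0.5, 0.4, -0.2]
width: 0.0621
finger_force: 0.0
```

```bash
python3 - <<'E'
from h import *
for n in('scene','top'):
    s=snap(n,n[0]+'3'); W=pts(s); R=(W-O)@np.array([[np.cos(TH),-np.sin(TH),0],[np.sin(TH),np.cos(TH),0],[0,0,1]])
    h=cv2.cvtColor(s['image'],cv2.COLOR_RGB2HSV)
    m=(R[...,2]>.185)&(R[...,2]<.225)&(R[...,1]>.09)&(R[...,1]<.17)&(R[...,0]>-.07)&(R[...,0]<.03)&(h[...,0]<22)&(h[...,1]>70)
    k=R[m]; v,u=np.where(m); print(n,len(k),k.min(0).round(3) if len(k) else '',k.max(0).round(3) if len(k) else '',(u.mean(),v.mean()) if len(u) else '')
s=pickle.load(open('pics/s3.pkl','rb'))['image'];cv2.imwrite('pics/c3.png',cv2.resize(s[215:365,260:420][:,:,::-1],(480,450),interpolation=2))
to(rw(-.05,.135,.15),yaw=TH+np.pi)
E
```

```text
scene 149 [-0.052  0.117  0.186] [0.025 0.17  0.215] (np.float64(322.751677852349), np.float64(290.97986577181206))
top 23 [-0.011  0.14   0.186] [0.007 0.17  0.213] (np.float64(233.17391304347825), np.float64(211.7826086956522))
shift [-0.0439  0.     -0.0204] roll -36.055 | t 15.82 tcp rack [-0.0939  0.1355  0.1296] F [-0.9  0.2 -0.3] w 0.0618
```

View pics/c3.png

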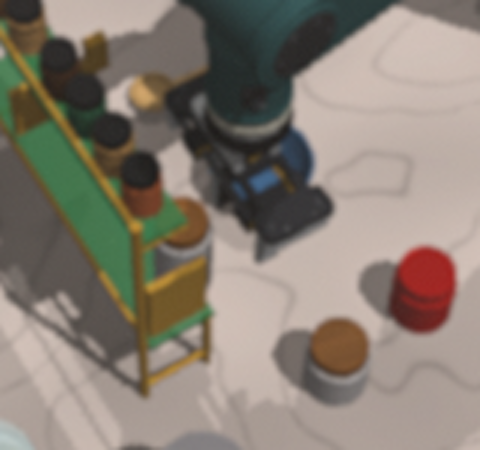

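The tall canister stands on the ledge's front next to the panel, with its lid at (185,220) in the crop. I'll close the fingers and push it back.

>>> carry_out(
  steps=[
    [[0, 0, 0.005], 0, 1],
    [[0, 0, 0.01], 0, 1],
    [[0, 0, 0.014], 0, 1],
    [[0, 0, 0.017], 0, 1],
    [[-0.008, 0, 0.017], 0, 1],
    [[-0.016, 0, 0.017], 0, 1],
    [[-0.022, 0, 0.017], 0, 1],
    [[-0.027, 0, 0.017], 0, 1],
    [[-0.031, 0, 0.017], 0, 1],
    [[-0.035, 0, 0.017], 0, 1],
  ],
)

```text
time: 17.08
tool_pos: [0.5873, 0.1509, 0.1125]
ee_rot: [3.134, -0.002, -3.121]
wrist_force: [-3.6, -0.3, 2.2]
width: 0.0002
finger_force: 1.5
```

>>> carry_out(
  steps=[
    [[-0.004, 0, 0], 0, 1],
    [[-0.008, 0, 0], 0, 1],
    [[-0.012, 0, 0], 0, 1],
    [[-0.015, 0, 0], 0, 1],
    [[-0.017, 0, 0], 0, 1],
    [[-0.017, 0, 0], 0, 1],
  ],
)

```text
time: 17.82
tool_pos: [0.605, 0.1511, 0.1124]
ee_rot: [3.134, 0.0, -3.121]
wrist_force: [-2.2, -0.1, 2.4]
width: 0.0005
finger_force: 1.1
```

>>> carry_out(
  steps=[
    [[-0.002, 0, 0], 0, 1],
    [[-0.002, 0, 0], 0, 1],
  ],
)

```text
time: 18.08
tool_pos: [0.6051, 0.1511, 0.1124]
ee_rot: [3.134, -0.003, -3.12]
wrist_force: [-11.3, -1.2, 2.4]
width: 0.0006
finger_force: 0.0
```

```bash
python3 - <<'E'
from h import *
to(rw(-.044,.135,.112),yaw=TH+np.pi)
E
```

```text
shift [0.0042 0.0001 0.0004] roll -36.056 | t 18.07 tcp rack [-0.0398  0.1349  0.1124] F [-11.3  -1.2   2.4] w 0.0006
```

The body touches the shelf at 11 N, which fixes the rack's depth (my estimate was about 3.5 mm short). I'll back off and fetch the squat.

```bash
sed -i 's/O=np.array(\[.649,/O=np.array([.6525,/' h.py; python3 - <<'E'
from h import *
p=np.array([.5172,.2703,0]); g=p-np.array([np.cos(TH),np.sin(TH),0])*.0155; g[2]=.2; to(g,yaw=TH+np.pi); print(wr(p))
E
```

```text
shift [ 0.1011  0.1215 -0.0864] roll -36.056 | t 18.07 tcp rack [-0.0432  0.135   0.1124] F [-11.3  -1.2   2.4] w 0.0006
[-0.12739945  0.25687217  0.        ]
```

>>> carry_out(
  steps=[
    [[0.005, 0, 0], 0, 1],
    [[0.03, 0, 0], 0, 1],
    [[0.06, 0, -0.03], 0, -1],
    [[0.09, 0.02, -0.07], 0, -1],
    [[0.1, 0.06, -0.09], 0, -1],
    [[0.1, 0.1, -0.09], 0, -1],
    [[0.1, 0.122, -0.09], 0, -1],
    [[0.1, 0.122, -0.09], 0, -1],
    [[0.1, 0.122, -0.09], 0, -1],
  ],
)

```text
time: 19.2
tool_pos: [0.5044, 0.2693, 0.2025]
ee_rot: [3.135, -0.001, -3.122]
wrist_force: [0.3, 0.5, 0.5]
width: 0.0671
finger_force: 0.0
```

```bash
python3 - <<'E'
from h import *
s=snap('wrist','w4'); p=lid(s,.075,320,240,120)
g=p-np.array([np.cos(TH),np.sin(TH),0])*.0155; g[2]=.018; to(g,yaw=TH+np.pi)
# tall check
for n in('scene','top'):
    s=snap(n,n[0]+'4'); W=pts(s); R=(W-O)@np.array([[np.cos(TH),-np.sin(TH),0],[np.sin(TH),np.cos(TH),0],[0,0,1]])
    m=(R[...,2]>.12)&(R[...,2]<.225)&(R[...,1]>.08)&(R[...,1]<.164)&(R[...,0]>-.07)&(R[...,0]<-.005)
    k=R[m]; print(n,len(k),np.percentile(k,[2,98],axis=0).round(3).tolist() if len(k) else '')
E
```

```text
lid px [312.7 247.7] [63.3 64.7] world [0.5171 0.2716 0.075 ] rack [-0.1275  0.2582  0.075 ]
shift [0.0026 0.0008 0.1847] roll -36.066 | t 19.25 tcp rack [-0.1402  0.2561  0.2027] F [ 0.4 -0.5 -0.9] w 0.0711
scene 67 [[-0.027, 0.148, 0.171], [-0.005, 0.163, 0.213]]
top 350 [[-0.035, 0.108, 0.126], [-0.006, 0.155, 0.213]]
```

>>> carry_out(
  steps=[
    [[0.0025, 0.001, 0.02], 0, -1],
    [[0.0025, 0.001, 0.06], 0, -1],
    [[0.0025, 0.001, 0.12], 0, -1],
    [[0.0025, 0.001, 0.17], 0, -1],
    [[0.0025, 0.001, 0.184], 0, -1],
    [[0.0025, 0.001, 0.184], 0, 1],
    [[0.0025, 0.001, 0.184], 0, 1],
    [[0.0025, 0.001, 0.184], 0, 1],
    [[0.0025, 0.001, 0.184], 0, 1],
    [[0.0025, 0.001, 0.184], 0, 1],
  ],
)

```text
time: 20.6
tool_pos: [0.5028, 0.2723, 0.0213]
ee_rot: [3.135, 0.003, -3.121]
wrist_force: [-0.4, -2.3, 5.9]
width: 0.0585
finger_force: 29.0
```

```bash
python3 - <<'E'
from h import *
s=snap('wrist','w5'); p=lid(s,.075,312,400,150); to(rw(-.105,.12,.15),yaw=TH+np.pi); print(robot.get_obs()['finger_force'])
E
```

```text
lid px [311.9 350.2] [ 67.3 148.5] world [0.5022 0.2726 0.075 ] rack [-0.1423  0.2596  0.075 ]
shift [-0.0385 -0.138  -0.1296] roll -36.059 | t 20.65 tcp rack [-0.1417  0.2593  0.0213] F [-0.4 -2.4  5.4] w 0.0587
28.990936875343323
```

Gripped, with the squat's centre about 18 mm ahead of the pads. While holding it, I'll use its leading side to nudge the tall canister a few mm deeper.

>>> carry_out(
  steps=[
    [[0, 0, -0.02], 0, 1],
    [[0, 0, -0.06], 0, 1],
    [[0, -0.01, -0.11], 0, 1],
    [[0, -0.05, -0.13], 0, 1],
    [[-0.01, -0.1, -0.13], 0, 1],
    [[-0.03, -0.129, -0.12], 0, 1],
    [[-0.04, -0.129, -0.107], 0, 1],
    [[-0.048, -0.129, -0.107], 0, 1],
    [[-0.053, -0.129, -0.107], 0, 1],
    [[-0.053, -0.129, -0.107], 0, 1],
  ],
)

```text
time: 21.9
tool_pos: [0.5576, 0.1451, 0.1257]
ee_rot: [3.134, 0.0, -3.119]
wrist_force: [-0.1, 0.6, -2.3]
width: 0.0586
finger_force: 28.9
```

>>> carry_out(
  steps=[
    [[-0.002, 0, 0], 0, 1],
    [[-0.004, 0, 0], 0, 1],
    [[-0.006, 0, 0], 0, 1],
    [[-0.008, 0, 0], 0, 1],
    [[-0.01, 0, 0], 0, 1],
    [[-0.012, 0, 0], 0, 1],
    [[-0.012, 0, 0], 0, 1],
  ],
)

```text
time: 22.78
tool_pos: [0.5689, 0.1442, 0.1253]
ee_rot: [3.134, -0.001, -3.121]
wrist_force: [-2.8, -0.2, -1.9]
width: 0.0586
finger_force: 29.2
```

```bash
python3 - <<'E'
from h import *
to(rw(-.076,.13,.128),yaw=TH+np.pi)
E
```

```text
shift [-0.0036  0.0008 -0.0027] roll -36.059 | t 22.77 tcp rack [-0.0796  0.1292  0.1253] F [-2.8 -0.2 -1.9] w 0.0586
```

>>> carry_out(
  steps=[
    [[-0.001, 0, -0.001], 0, 1],
    [[-0.002, 0, -0.001], 0, 1],
    [[-0.003, 0, -0.001], 0, 1],
    [[-0.004, 0, -0.001], 0, 1],
    [[-0.004, 0, -0.001], 0, 1],
  ],
)

```text
time: 23.4
tool_pos: [0.5734, 0.1444, 0.1262]
ee_rot: [3.134, -0.0, -3.121]
wrist_force: [-0.5, -1.0, -2.5]
width: 0.0584
finger_force: 29.0
```

>>> carry_out(
  steps=[
    [[0.01, 0, -0.004], 0, 1],
    [[0.02, -0.01, -0.006], 0, 1],
    [[0.02, -0.03, -0.006], 0, 1],
    [[0.02, -0.046, -0.006], 0, 1],
    [[0.01, -0.052, -0.006], 0, 1],
    [[-0.005, -0.052, -0.006], 0, 1],
    [[-0.02, -0.052, -0.006], 0, 1],
    [[-0.028, -0.052, -0.004], 0, 1],
    [[-0.03, -0.052, -0.002], 0, 1],
    [[-0.03, -0.052, 0], 0, 1],
  ],
)

```text
time: 24.65
tool_pos: [0.6042, 0.093, 0.1254]
ee_rot: [3.134, -0.001, -3.121]
wrist_force: [0.4, 0.0, -1.7]
width: 0.0585
finger_force: 28.9
```

```bash
python3 - <<'E'
from h import *
to(rw(-.045,.077,.121),yaw=TH+np.pi)
E
```

```text
shift [-0.0009  0.      0.0044] roll -36.058 | t 24.65 tcp rack [-0.0459  0.077   0.1254] F [ 0.4  0.  -1.7] w 0.0585
```

Lower by feel.

>>> carry_out(
  steps=[
    [[0, 0, 0.003], 0, 1],
    [[0, 0, 0.003], 0, 1],
  ],
)

```text
time: 24.9
tool_pos: [0.6039, 0.0931, 0.1226]
ee_rot: [3.134, -0.001, -3.121]
wrist_force: [0.5, 0.3, -2.2]
width: 0.0588
finger_force: 28.9
```

>>> carry_out(
  steps=[
    [[0, 0, 0.001], 0, 1],
    [[0, 0, 0.001], 0, 1],
  ],
)

```text
time: 25.15
tool_pos: [0.6043, 0.0931, 0.122]
ee_rot: [3.134, -0.0, -3.121]
wrist_force: [0.3, 1.0, -1.9]
width: 0.0584
finger_force: 28.9
```

>>> carry_out(
  steps=[
    [[0, 0, 0.001], 0, 1],
    [[0, 0, 0.001], 0, 1],
  ],
)

```text
time: 25.4
tool_pos: [0.6045, 0.0931, 0.1215]
ee_rot: [3.134, 0.0, -3.121]
wrist_force: [-0.7, -0.4, -0.1]
width: 0.0589
finger_force: 29.1
```

>>> carry_out(
  steps=[
    [[0, 0, 0.001], 0, 1],
    [[0, 0, 0.001], 0, 1],
  ],
)

```text
time: 25.65
tool_pos: [0.6045, 0.0931, 0.1214]
ee_rot: [3.134, 0.001, -3.121]
wrist_force: [-3.1, -0.5, 5.0]
width: 0.0586
finger_force: 29.4
```

>>> carry_out(
  steps=[
    [[0, 0, -0.002], 0, 1],
    [[0, 0, -0.002], 0, -0.45],
    [[0, 0, -0.002], 0, -0.45],
    [[0, 0, -0.002], 0, -0.45],
    [[0.01, 0, -0.002], 0, -0.45],
    [[0.03, 0, -0.002], 0, -0.45],
    [[0.055, 0, 0.002], 0, -0.45],
    [[0.06, 0, 0.006], 0, 1],
    [[0.06, 0, 0.009], 0, 1],
    [[0.06, 0, 0.009], 0, 1],
  ],
)

```text
time: 26.9
tool_pos: [0.5448, 0.0918, 0.1106]
ee_rot: [3.134, -0.0, -3.121]
wrist_force: [-0.0, -0.3, 0.1]
width: 0.0416
finger_force: 0.0
```

>>> carry_out(
  steps=[
    [[0, 0, 0], 0, 1],
    [[0, 0, 0], 0, 1],
    [[0, 0, 0], 0, 1],
    [[0, 0, 0], 0, 1],
    [[0, 0, 0], 0, 1],
    [[-0.01, 0, 0], 0, 1],
  ],
)

```text
time: 27.65
tool_pos: [0.5544, 0.0921, 0.1111]
ee_rot: [3.134, -0.0, -3.121]
wrist_force: [0.5, 0.2, -1.0]
width: 0.0004
finger_force: 0.0
```

```bash
python3 - <<'E'
from h import *
to(rw(-.046,.077,.112),yaw=TH+np.pi)
for n in('scene','top'):
    s=snap(n,n[0]+'6'); W=pts(s); R=(W-O)@np.array([[np.cos(TH),-np.sin(TH),0],[np.sin(TH),np.cos(TH),0],[0,0,1]])
    m=(R[...,2]>.12)&(R[...,2]<.18)&(R[...,1]>.03)&(R[...,1]<.115)&(R[...,0]>-.07)&(R[...,0]<-.005)
    k=R[m]; print(n,len(k),np.percentile(k,[2,98],axis=0).round(3).tolist() if len(k) else '')
s=pickle.load(open('pics/s6.pkl','rb'))['image'][215:365,260:420];t=pickle.load(open('pics/t6.pkl','rb'))['image'][150:300,190:350]
cv2.imwrite('pics/c6.png',np.hstack([cv2.resize(x[:,:,::-1],(400,375),interpolation=2) for x in(t,s)]))
E
```

```text
shift [-0.0497 -0.0001 -0.0009] roll -36.058 | t 27.65 tcp rack [-0.0957  0.0776  0.1111] F [ 0.5  0.2 -1. ] w 0.0004
scene 39 [[-0.056, 0.07, 0.154], [-0.044, 0.098, 0.178]]
top 54 [[-0.013, 0.061, 0.147], [-0.005, 0.11, 0.178]]
```

View pics/c6.png

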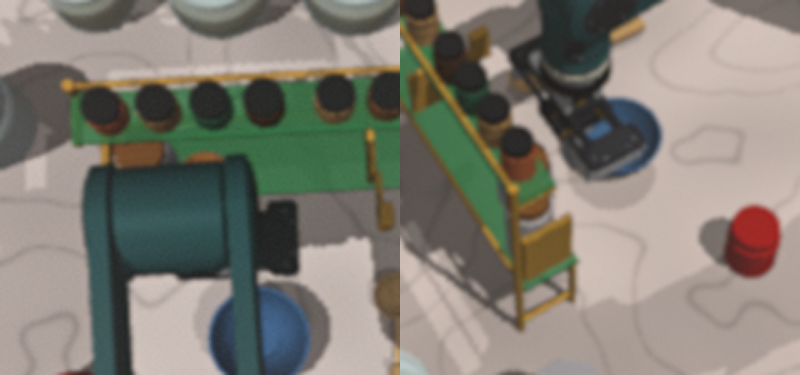

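Both canisters stand: the tall lid is at (140,155) and the squat lid at (205,158) in the left crop. Now I'll push the squat back.

>>> carry_out(
  steps=[
    [[-0.015, 0, 0], 0, 1],
    [[-0.025, 0, 0], 0, 1],
    [[-0.03, 0, 0], 0, 1],
    [[-0.034, 0, 0], 0, 1],
    [[-0.038, 0, 0], 0, 1],
    [[-0.042, 0, 0], 0, 1],
    [[-0.046, 0, 0], 0, 1],
    [[-0.05, 0, 0], 0, 1],
    [[-0.051, 0, 0], 0, 1],
    [[-0.051, 0, 0], 0, 1],
  ],
)

```text
time: 29.0
tool_pos: [0.6055, 0.0931, 0.1108]
ee_rot: [3.134, -0.0, -3.121]
wrist_force: [-2.5, 0.5, 0.4]
width: 0.0005
finger_force: 0.7
```

>>> carry_out(
  steps=[
    [[-0.001, 0, 0], 0, 1],
    [[-0.002, 0, 0], 0, 1],
    [[-0.002, 0, 0], 0, 1],
  ],
)

```text
time: 29.38
tool_pos: [0.6073, 0.0931, 0.1108]
ee_rot: [3.134, -0.0, -3.121]
wrist_force: [-3.4, -0.2, 0.1]
width: 0.0001
finger_force: 0.5
```

>>> carry_out(
  steps=[
    [[-0.001, 0, 0], 0, 1],
    [[-0.001, 0, 0], 0, 1],
  ],
)

```text
time: 29.62
tool_pos: [0.607, 0.0931, 0.1109]
ee_rot: [3.134, -0.003, -3.121]
wrist_force: [-9.8, -0.4, 1.8]
width: 0.0004
finger_force: 0.0
```

>>> carry_out(
  steps=[
    [[-0.001, 0, 0], 0, 1],
    [[-0.001, 0, 0], 0, 1],
  ],
)

```text
time: 29.88
tool_pos: [0.6066, 0.0931, 0.111]
ee_rot: [3.134, -0.006, -3.121]
wrist_force: [-16.4, -2.0, 2.8]
width: 0.0005
finger_force: 0.0
```

The fingertips are at the shelf-limited end. I'll back off, turn the wrist so its camera faces the rack, and check both front margins.

>>> carry_out(
  steps=[
    [[0.005, 0, 0], 0, 1],
    [[0.03, 0, 0], 0, 1],
    [[0.07, 0, -0.02], 0.5, 1],
    [[0.1, -0.03, -0.06], 1.5, 0],
    [[0.1, -0.06, -0.1], 2.5, -1],
    [[0.1, -0.06, -0.13], 3.5, -1],
    [[0.1, -0.06, -0.13], 4.5, -1],
    [[0.1, -0.06, -0.13], 5.5, -1],
    [[0.1, -0.06, -0.13], 6.5, -1],
    [[0.1, -0.06, -0.13], 7.5, -1],
  ],
)

```text
time: 31.12
tool_pos: [0.5116, 0.0299, 0.2409]
ee_rot: [3.137, -0.006, 1.847]
wrist_force: [-0.6, 0.5, -0.9]
width: 0.0669
finger_force: 0.0
```

>>> carry_out(
  steps=[
    [[0, 0, 0], 1, -1],
    [[0, 0, 0], 2, -1],
    [[0, 0, 0], 3, -1],
    [[0, 0, 0], 4, -1],
    [[0, 0, 0], 5, -1],
    [[0, 0, 0], 6, -1],
    [[0, 0, 0], 7, -1],
    [[0, 0, 0], 8, -1],
    [[0, 0, 0], 9, -1],
    [[0, 0, 0], 10.5, -1],
  ],
)

```text
time: 32.38
tool_pos: [0.5116, 0.0299, 0.2408]
ee_rot: [-3.134, -0.003, 0.089]
wrist_force: [-0.1, -0.2, -0.6]
width: 0.0942
finger_force: 0.0
```

```bash
python3 - <<'E'
from h import *
s=snap('wrist','w7'); print((-s['R'].T@s['t']).round(3)); to(rw(-.07,-.097,.141))
snap('top','t7')
E
```

```text
[0.587 0.036 0.421]
shift [0.064  0.1181 0.0991] roll 0.308 | t 32.42 tcp rack [-0.1405  0.0168  0.2408] F [-1.1 -0.1 -0.3] w 0.0939
```

View pics/w7.png

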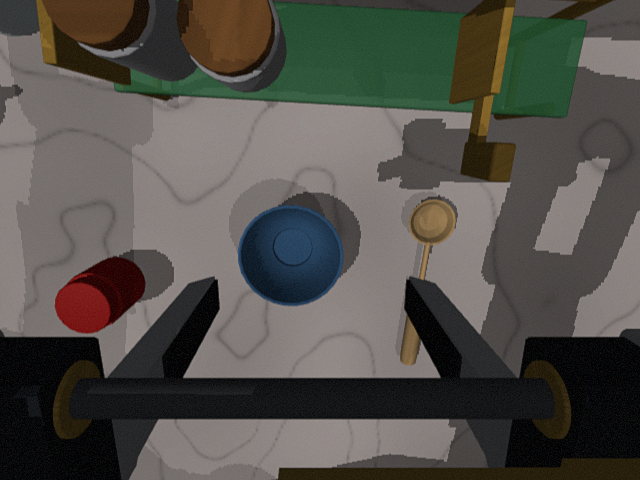

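Both canisters stand upright on the green ledge, the tall at (100,30) and the squat at (235,50). The squat's foot at (255,90) lies close to the ledge's front edge near row 97. The tab is at (488,160). I'll measure the margins.

```bash
cat > marg.py <<'E'
from h import *
import sys
from scipy.optimize import least_squares
s=pickle.load(open(f'pics/{sys.argv[1]}.pkl','rb')); W=pts(s);h=cv2.cvtColor(s['image'],cv2.COLOR_RGB2HSV)
R=(W-O)@np.array([[np.cos(TH),-np.sin(TH),0],[np.sin(TH),np.cos(TH),0],[0,0,1]])
g=(h[...,0]>45)&(h[...,0]<90)&(h[...,1]>90)
C=-s['R'].T@s['t'];Ki=np.linalg.inv(s['mtx'])
def ray(u,v,z): d=s['R'].T@Ki@np.array([u,v,1.]); return wr(C+d*(z-C[2])/d[2])
L=np.array([ray(u,np.where(g[:130,u])[0].max()+.5,.09) for u in list(range(285,440,5))+list(range(190,230,5)) if g[:130,u].any()])
p=np.polyfit(L[:,1],L[:,0],1); r=L[:,0]-np.polyval(p,L[:,1]); L=L[abs(r)<.002]; p=np.polyfit(L[:,1],L[:,0],1)
print('front edge (rack est) x = %.4f y + %.4f'%tuple(p), len(L))
for nm,y0,y1,rad,zz in(('squat',.03,.115,.031,(.112,.15)),('tall',.108,.164,.027,(.112,.185))):
    m=(R[...,1]>y0)&(R[...,1]<y1)&(R[...,0]>-.06)&(R[...,0]<.03)&(R[...,2]>zz[0])&(R[...,2]<zz[1])&(h[...,1]<70)
    k=R[m]
    f=least_squares(lambda q:np.hypot(k[:,0]-q[0],k[:,1]-q[1])-rad,[0,(y0+y1)/2],loss='soft_l1',f_scale=.001)
    print(nm,len(k),f.x.round(4),'res',np.std(f.fun).round(4),'front margin',(f.x[0]-rad-np.polyval(p,f.x[1])).round(4))
for nm,b in(('tab',(-.11,-.09,.165,.19,-.15,-.045)),):
    m=(h[...,0]>12)&(h[...,0]<32)&(h[...,1]>100)&(R[...,2]>.17)&(R[...,2]<.19)&(R[...,0]<-.05)&(R[...,0]>-.1)
    k=R[m]; print('tab',len(k),k.min(0).round(4),k.max(0).round(4))
E
python3 marg.py w7
```

```text
front edge (rack est) x = -0.0033 y + -0.0366 39
squat 1006 [-0.004   0.0784] res 0.0027 front margin 0.0018
tall 2606 [-0.0019  0.1354] res 0.0003 front margin 0.0081
tab 1084 [-0.0838 -0.1026  0.17  ] [-0.0606 -0.088   0.1825]
```

Margins are about 2 mm for the squat and 8 mm for the tall, both inside the front edge. Now the bookend.

>>> carry_out(
  steps=[
    [[0.03, 0.05, 0], 0.3, -0.3],
    [[0.055, 0.1, 0], 0.3, -0.3],
    [[0.063, 0.117, 0.03], 0.3, -0.3],
    [[0.063, 0.117, 0.08], 0.3, -0.3],
    [[0.063, 0.117, 0.099], 0.3, -0.3],
    [[0.063, 0.117, 0.099], 0.3, 1],
    [[0.063, 0.117, 0.099], 0.3, 1],
    [[0.063, 0.117, 0.099], 0.3, 1],
    [[0.063, 0.117, 0.099], 0.3, 1],
    [[0.063, 0.117, 0.099], 0.3, 1],
  ],
)

```text
time: 33.72
tool_pos: [0.5848, -0.0798, 0.1413]
ee_rot: [-3.135, -0.001, 0.043]
wrist_force: [0.5, -1.7, 0.5]
width: 0.0147
finger_force: 0.8
```

>>> carry_out(
  steps=[
    [[0, 0, 0], 0, 1],
    [[0, 0, 0], 0, 1],
    [[0, 0, 0], 0, 1],
  ],
)

```text
time: 34.1
tool_pos: [0.5849, -0.0799, 0.1413]
ee_rot: [-3.135, -0.001, 0.043]
wrist_force: [-0.7, -0.9, 3.5]
width: 0.0138
finger_force: 30.0
```

```bash
python3 - <<'E'
from h import *
to(rw(-.0715,.036,.141)); print(robot.get_obs()['finger_force'])
E
```

```text
shift [ 0.0007 -0.1313  0.0012] roll 0.066 | t 34.10 tcp rack [-0.0706 -0.0953  0.1413] F [-0.7 -0.9  3.5] w 0.0138
30.00683069229126
```

>>> carry_out(
  steps=[
    [[0, -0.01, 0], 0, 1],
    [[0, -0.025, 0], 0, 1],
    [[0, -0.04, 0], 0, 1],
    [[0, -0.055, 0], 0, 1],
    [[0, -0.07, 0], 0, 1],
    [[0, -0.085, 0], 0, 1],
    [[0.0005, -0.097, 0], 0, 1],
    [[0.0005, -0.107, 0], 0, 1],
    [[0.0005, -0.113, 0], 0, 1],
    [[0.0005, -0.116, 0], 0, 1],
  ],
)

```text
time: 35.35
tool_pos: [0.5809, 0.0375, 0.1413]
ee_rot: [-3.134, -0.002, 0.044]
wrist_force: [6.4, -1.8, 1.2]
width: 0.0141
finger_force: 30.0
```

>>> carry_out(
  steps=[
    [[0, -0.002, 0], 0, 1],
    [[0, -0.004, 0], 0, 1],
    [[0, -0.005, 0], 0, 1],
  ],
)

```text
time: 35.72
tool_pos: [0.5807, 0.0422, 0.1413]
ee_rot: [-3.134, -0.002, 0.043]
wrist_force: [4.9, -2.0, 2.2]
width: 0.0137
finger_force: 30.0
```

>>> carry_out(
  steps=[
    [[0, -0.001, 0], 0, 1],
    [[0, -0.002, 0], 0, 1],
    [[0, -0.002, 0], 0, 1],
  ],
)

```text
time: 36.1
tool_pos: [0.5807, 0.0442, 0.1413]
ee_rot: [-3.134, -0.002, 0.043]
wrist_force: [6.1, -0.7, 1.3]
width: 0.0136
finger_force: 30.0
```

>>> carry_out(
  steps=[
    [[0, -0.001, 0], 0, 1],
    [[0, -0.002, 0], 0, 1],
    [[0, -0.002, 0], 0, 1],
  ],
)

```text
time: 36.48
tool_pos: [0.5806, 0.0462, 0.1413]
ee_rot: [-3.134, -0.002, 0.043]
wrist_force: [6.7, -0.5, 1.4]
width: 0.014
finger_force: 30.0
```

>>> carry_out(
  steps=[
    [[0.0015, -0.001, 0], 0, 1],
    [[0.0015, -0.002, 0], 0, 1],
    [[0.0015, -0.002, 0], 0, 1],
  ],
)

```text
time: 36.85
tool_pos: [0.5805, 0.0474, 0.1413]
ee_rot: [-3.134, 0.001, 0.043]
wrist_force: [1.1, -2.0, 3.4]
width: 0.0138
finger_force: 30.0
```

>>> carry_out(
  steps=[
    [[0, -0.001, 0], 0, 1],
    [[0, -0.001, 0], 0, 1],
  ],
)

```text
time: 37.1
tool_pos: [0.5805, 0.0482, 0.1413]
ee_rot: [-3.134, 0.001, 0.043]
wrist_force: [-0.3, -3.1, 2.1]
width: 0.0138
finger_force: 30.0
```

>>> carry_out(
  steps=[
    [[0, -0.001, 0], 0, 1],
    [[0, -0.001, 0], 0, 1],
  ],
)

```text
time: 37.35
tool_pos: [0.5805, 0.0489, 0.1413]
ee_rot: [-3.135, 0.001, 0.042]
wrist_force: [-1.2, -5.4, 2.9]
width: 0.0141
finger_force: 30.0
```

>>> carry_out(
  steps=[
    [[0, -0.001, 0], 0, 1],
    [[0, -0.001, 0], 0, 1],
  ],
)

```text
time: 37.6
tool_pos: [0.5805, 0.0502, 0.1414]
ee_rot: [-3.134, 0.001, 0.043]
wrist_force: [-1.1, -5.0, 3.2]
width: 0.0136
finger_force: 30.0
```

>>> carry_out(
  steps=[
    [[0, -0.001, 0], 0, 1],
    [[0, -0.001, 0], 0, 1],
  ],
)

```text
time: 37.85
tool_pos: [0.5804, 0.0513, 0.1414]
ee_rot: [-3.134, 0.001, 0.043]
wrist_force: [-2.9, -5.0, 3.4]
width: 0.0139
finger_force: 30.0
```

>>> carry_out(
  steps=[
    [[0, -0.001, 0], 0, 1],
    [[0, -0.001, 0], 0, 1],
  ],
)

```text
time: 38.1
tool_pos: [0.5804, 0.0518, 0.1414]
ee_rot: [-3.135, 0.001, 0.042]
wrist_force: [-0.7, -5.8, 2.3]
width: 0.014
finger_force: 30.0
```

>>> carry_out(
  steps=[
    [[0, -0.001, 0], 0, 1],
    [[0, -0.001, 0], 0, 1],
  ],
)

```text
time: 38.35
tool_pos: [0.5804, 0.0519, 0.1414]
ee_rot: [-3.137, 0.001, 0.042]
wrist_force: [-2.8, -8.1, 2.0]
width: 0.0138
finger_force: 30.0
```

```bash
python3 - <<'E'
from h import *
to(rw(-.0715,.036,.141)); s=snap('wrist','w8')
E
python3 marg.py w8
```

```text
shift [-0.0005  0.0006  0.0004] roll 0.062 | t 38.35 tcp rack [-0.071   0.0366  0.1414] F [-2.8 -8.1  2. ] w 0.0138
front edge (rack est) x = -0.0116 y + 0.0098 39
squat 0 [0.     0.0725] res nan front margin -0.0399
tall 0 [0.    0.136] res nan front margin -0.0352
tab 1478 [-0.084   0.0289  0.1774] [-0.063   0.0447  0.1863]
  ret = _var(a, axis=axis, dtype=dtype, out=out, ddof=ddof,
  arrmean = um.true_divide(arrmean, div, out=arrmean,
  ret = ret.dtype.type(ret / rcount)
```

The bookend has stalled with the force up to 8 N, so the row is closed. I'll let go and look.

>>> carry_out(
  steps=[
    [[0, 0, 0], 0, -0.3],
    [[0, 0, 0], 0, -0.3],
    [[0, 0, 0], 0, -0.3],
    [[0, 0, -0.03], 0, -0.3],
    [[-0.02, 0, -0.08], 0, -0.3],
    [[-0.06, -0.03, -0.1], 0, -0.3],
    [[-0.075, -0.05, -0.1], 0, -0.3],
    [[-0.075, -0.05, -0.1], 0, -0.3],
  ],
)

```text
time: 39.4
tool_pos: [0.5031, 0.1011, 0.2428]
ee_rot: [-3.133, -0.002, 0.046]
wrist_force: [0.4, -0.5, -0.5]
width: 0.0607
finger_force: 0.0
```

```bash
python3 - <<'E'
from h import *
s=snap('wrist','w9'); to(rw(-.07,.036,.141))
cv2.imwrite('pics/c9.png',cv2.resize(s['image'][0:240,80:400][:,:,::-1],(800,600),interpolation=2))
E
sed -i 's/list(range(285,440,5))+list(range(190,230,5))/list(range(100,620,5))/' marg.py
sed -i "s/^for nm,b in.*/m=(h[...,0]>12)\&(h[...,0]<32)\&(h[...,1]>100)\&(R[...,2]>.12)\&(R[...,2]<.178)\&(R[...,0]>-.04)\&(R[...,0]<.03)\&(R[...,1]<.06); k=R[m]; print('plate',len(k),np.percentile(k,[1,99],axis=0).round(4).tolist())\n&/" marg.py; python3 marg.py w9
```

```text
shift [0.0755 0.0531 0.1007] roll 0.078 | t 39.45 tcp rack [-0.1463  0.0872  0.242 ] F [ 0.9  0.5 -0.5] w 0.061
front edge (rack est) x = -0.0020 y + -0.0366 81
squat 587 [-0.0025  0.0818] res 0.002 front margin 0.0033
tall 1841 [-0.0017  0.1388] res 0.0008 front margin 0.0082
plate 2142 [[-0.0392, 0.0385, 0.1227], [0.0102, 0.0597, 0.1776]]
tab 956 [-0.0841  0.0298  0.1701] [-0.0612  0.0441  0.1825]
```

View pics/c9.png

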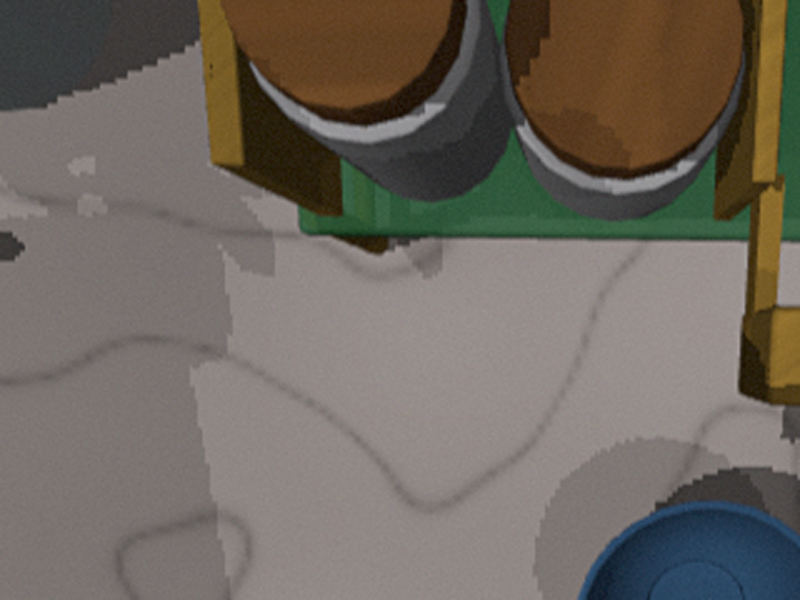

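The crop shows the panel at (225,80), tall at (350,60), squat at (620,80) and the bookend at (760,150). They stand in contact, with a green strip of ledge visible in front of both canister feet. The measured positions agree (tall y 0.139, squat y 0.082, gap about 0.115), so I'm handing in.

```bash
python3 -c "
from bench import robot
print(robot.close_job())"
```

```text
the job is handed in; nothing more can be done
None
```

I handed the job in at about 39.5 s: the row of end panel, tall, squat and bookend measures closed at a gap of about 0.115 m, with both canisters upright inside the ledge's front edge (by about 8 mm for the tall and 3 mm for the squat) and the bookend let go after stalling at about 8 N; the gripper's body did touch the upper shelf twice while pushing, at up to about 16 N.

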